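# Step an amplifier board under the inspection microscope

## Robot

A 6-joint arm with a two-finger parallel gripper is mounted at the origin on the work surface. World frame = base frame: x ahead of the robot, y to its left, z up, the work surface at z = 0. Lengths are in m, angles in rad, forces in N, time in s.
With the tool pointing down it reaches from about 0.275 to 0.825 m from the base axis. Payload 5.2 kg.
Tool frame: the origin (TCP) lies on the centre line of the jaws, within the pads' length; the fingertips stand 25 mm ahead of it and the grasp point (between the pads) lies 6 mm ahead of it; z points along the fingers, y is the line along which they close (so a half turn about z gives the same grasp; the last joint's range is limited). The gripper opens to 93 mm and grips with 3 to 60 N. Pads are 15 mm wide; open, the fingers measure 128 mm over their backs; the gripper's body (75 mm by 188 mm) begins 65 mm behind the grasp point.
Start: joints at [-1.468, 0.259, 1.535, -0, 1.348, -0.203], TCP at [0.166, -0.524, 0.244] pointing down, gripper open.
Joint ranges: [-3.14, 3.14], [-0.91, 2.08], [0.19, 2.58], [-1.22, 4.36], [0.22, 2.71], [-3.12, 3.12]. Speed limits (rad/s): [2.57, 2.57, 3.14, 3.14, 3.14, 3.14].

## Interface

Orientations are given as a rotation vector (axis times angle).
In Python, from station import r, get_image gives the robot as it stands. The module is installed in compiled form; this text tells all that it offers.
- The arm moves only by the tool step_arm, never from a script. Its argument "motion" is a list that holds one entry, the list of rows, each a list of 6 numbers: the shift along the tool's x, y, z normalised to -1 to 1, where 1 is 150 mm, then the turn, a rotation vector about the tool's x, y, z normalised to -1 to 1, where 1 is 180 degrees. A call has 1 to 20 rows; each row is the pose to reach, as a shift and turn from the pose commanded when the call began, along the tool's axes at that moment, turning the shorter way round; what a row does not reach only later rows make up. A row lasts 1/8 s, in which the tool goes at most 62.5 mm and 10.7 degrees, less where a joint would pass 70% of its speed; a pose out of reach is approached as far as the arm can. A call with a number of a shift or a turn outside -1 to 1 is refused whole. A call with a gripper value outside its range is refused whole. "claw" is the opening, from 0 (shut) to 1 (fully open), set as the call begins (left out, the last holds). The fingers move at their own pace and stop on an object; "grip_force" is the grip in N (left out, the last holds). Time passes only in rows, so rows that repeat a pose let the fingers close. It gives the time, the measured TCP pose, the force, the opening and the grip force at its end, in the units of the state.
- r.sense(): the state, without advancing time (a new reading comes with each control period).
- get_image(name): name is "scene" or "top" or "wrist"; returns a dict with "image" (400x640x3 uint8, blue, green, red), "vfov" (degrees; the focal length in pixels is half the picture's height over the tangent of half this angle, whatever the lens; pixels are square), "cx", "cy" (the principal point, pixels), "rvec" (rotation vector, rad) and "tvec" (3), from world to camera coordinates, as OpenCV has them. Camera axes: x right, y down, z forward; pixel columns grow to the right and rows downward; lengths in m; the calibration is good to about 2 mm. A picture is of the moment at which its call begins. There is no depth.
- r.close_job(): hands the job in; it is judged then, once.
The state is a dict: "time_s": time; "qpos": joint angles; "qd": joint speeds; "effort": joint torques, N m; "tcp_pos": TCP position; "tool_rot": TCP orientation; "force": force on the tool from outside, world axes, zero at the start; "wrist_torque": the same for the moment, N m; "finger_gap": finger opening in m; "finger_force": force on a finger pad.
Only numpy, scipy, OpenCV 4.12 (cv2) and the standard library are available. Lean on these libraries where they do the work, as an engineer would, in place of code of your own. Each camera call takes 0.05 s, during which the arm holds its last target. There are 200 camera calls.

## Task

Pull up the knob to switch the microscope light on, then slide the board by the carrier's finger loop until the square processor is centred under the microscope's pointed nose, pause there for about a second, and do the same with the round choke. Then push the knob fully back in and leave the choke centred under the nose. Do not touch the board or the microscope's column, arm and tube, and leave the things lying around where they are.

Things in the scene. Friction and masses are not known exactly. Their poses are not given: they have to be found in the camera images.
- stage: Fixed base of the inspection microscope: a dark cast plate 300 mm (x) by 410 mm (y), 14 mm thick, on the table. Origin on the table straight below the microscope's nose; its x and y axes are the directions of the two slides; yaw within 0.25 rad of the world's. A board carrier glides on crossed rails on it.
- slide_x (a joint): Travel of the carrier along the stage's x, -0.055 to 0.055 m, 0 at mid-travel. Needs about 1.5 N to move, no spring, stays where it is left.
- slide_y (a joint): Travel of the carrier along the stage's y, -0.055 to 0.055 m, 0 at mid-travel. Needs about 1.5 N to move, no spring, stays where it is left.
- microscope: The fixed microscope on the stage, same origin and axes: steel column 25 mm thick and 264 mm high at (120, 175) mm, a level arm 24 mm wide at 215 mm height from it to the upright tube (33 mm across, clamp ring 46 mm) over the origin, its top 265 mm above the table; the tube's conical nose points down.
- lens_tip (a point): Lower end of the fixed microscope's conical nose (12 mm across at the end), 100 mm above the table: the pointer. It does not move.
- loop (a point): Centre of the finger loop on the carrier's front (-x) edge, half-way up, 51 mm above the table. A black frame with a through opening 50 mm in the stage's x by 60 mm in y; bars 14 mm wide, 12 mm thick, nothing beneath higher than 26 mm above the table. Closed fingers put down into it can drag the carrier in x and y; the front bar can also be pinched from above. It moves with the board.
- board: Green amplifier board, 165 mm (x) by 132 mm (y), clamped in the carrier and moving with it, never turning; upper face 60 mm above the table. Origin at the table's height under its centre, axes as the stage's; at mid-travel it coincides with stage. Clamp bars beside it reach 67 mm, their screws 73 mm, the parts on it 76 mm above the table.
- processor (a point): Centre of the top of the processor, the only large square chip on the board: flat, black, 34 by 34 mm, leads on all four sides, top 66 mm above the table. On the board at (-30, -40) mm from its origin.
- choke (a point): Centre of the top of the choke, the only large round part on the board: a wound ring 40 mm across and 16 mm high, top 76 mm above the table. On the board at (32, 38) mm from its origin.
- knob_top (a point): Centre of the top of the light switch's pull knob: a black knob 30 mm across and 26 mm tall on a thin upright stem, on a black control box 54 mm high at (-105, 200) mm in the stage's frame. Pushed in, its top is 97 mm and its underside 71 mm above the table; pulled out it stands 15 mm higher.
- light_switch (a joint): Lift of the pull knob: 0 pushed in (off), 0.015 m pulled out to its detent (on). A toggle spring inside: it takes about 7 N to start it from either end, and past the middle it snaps to the other end.
- enclosure: Bystander, loose: open black instrument case 150 x 200 x 55 mm, origin under its centre, beside the stage on its -y side.
- pliers: Bystander, loose: pliers 140 mm long and 13 mm high lying on the table along the front (-x) edge of the stage's base; origin under the pivot, handles to its -x.
- iron_stand: Bystander, loose: soldering iron in its spring stand on the stage's +y side, foot 110 x 75 mm, handle rising towards its +x to 150 mm; origin under the foot's centre.

How it is judged:
On the way, in this order (a step that is already met when the one before it is completed fails the run):
1. the light knob is pulled out to its detent (value of joint light_switch above 0.012 m), for 0.2 s.
2. the light on, the square processor stands still under the nose within 8 mm (horizontal distance between processor and lens_tip below 0.008 m and linear speed of board below 0.01 m/s and value of joint light_switch above 0.012 m), for 0.6 s.
3. the light on, the round choke stands still under the nose within 8 mm (horizontal distance between choke and lens_tip below 0.008 m and linear speed of board below 0.01 m/s and value of joint light_switch above 0.012 m), for 0.6 s.
At the end, for the whole second after the job is handed in: The light knob is pushed in (within 3 mm of its stop), and the choke's centre is at rest under the nose within 8 mm (value of joint light_switch below 0.003 m and horizontal distance between choke and lens_tip below 0.008 m and linear speed of board below 0.01 m/s); the robot touches nothing.
It fails at once if the board or a part on it is touched (over 1 N) (contact force between anything else and board above 1 N).
It fails at once if the microscope's column, arm or tube is bumped (over 3 N) (contact force between anything else and microscope above 3 N).
It fails at once if a bystander is moved by more than 20 mm (distance of any of enclosure, pliers, iron_stand from where it was at the start of the episode above 0.02 m).
It also fails if it takes over 58 s, if anything falls off the work surface, if the arm or the gripper's body presses on something with over 40 N, if the wrist force passes 120 N, or if a joint passes its speed limit or range.

## Working session

There is one attempt and no reset: what is moved stays moved. The work goes in short steps, Python scripts to look and compute and a tool call to move; the robot and the scene stay as the last step left them, time stands still between calls to the robot, and variables do not carry over. Pictures are saved under pics/ and viewed, at most 10 in all, crops included, and the job is handed in when it is done.

Besides the shell and the picture viewer there is one more tool, called as name(argument=value, ...), one argument or row to a line, values as JSON. step_arm: Moves the arm, as the interface text tells. Its arguments: {"type":"object","properties":{"motion":{"type":"array"},"claw":{"type":"number"},"grip_force":{"type":"number"}},"required":["motion"]}

```bash
mkdir -p pics; cat > h.py <<'E'
import numpy as np, cv2
from station import r, get_image
def cam(name):
    d=get_image(name); im=d["image"]; f=im.shape[0]/2/np.tan(np.radians(d["vfov"])/2)
    K=np.array([[f,0,d["cx"]],[0,f,d["cy"]],[0,0,1]]); R=cv2.Rodrigues(np.array(d["rvec"],float))[0]
    return im,K,R,np.array(d["tvec"],float).ravel()
def ray(c,uv,z):
    _,K,R,t=c; o=-R.T@t; v=R.T@np.linalg.solve(K,[uv[0],uv[1],1]); return (o+v*(z-o[2])/v[2])
def proj(c,p):
    _,K,R,t=c; q=K@(R@np.array(p,float)+t); return q[:2]/q[2]
E
python3 - <<'E'
from h import *
for n in("top","scene"):
    c=cam(n); cv2.imwrite(f"pics/{n}0.png",c[0]); print(n,-c[2].T@c[3],c[1][0,0])
print(r.sense())
E
```

```text
top [0.55640802 0.013238   1.01295428] 462.45677440134256
scene [1.00536591 0.49466818 0.86896848] 411.71682351451597
{'time_s': 0.1, 'qpos': array([-1.46780331e+00,  2.59287285e-01,  1.53591360e+00,  2.84610494e-05,
        1.34800387e+00, -2.02818931e-01]), 'qd': array([-5.82486733e-04, -2.75108732e-03, -2.30650941e-03,  1.14268980e-03,
        4.50031342e-05,  1.59639457e-04]), 'effort': array([ 1.31417983e-03, -4.38214231e+01, -2.84642851e+01,  7.20124366e-02,
        3.62888072e-02, -5.38596862e-05]), 'tcp_pos': array([ 0.16556444, -0.524045  ,  0.24291567]), 'tool_rot': array([-3.10335013e+00, -4.78243808e-01, -1.69793216e-04]), 'force': array([ 0.83778098, -0.00420774, -0.19806101]), 'wrist_torque': array([-0.01377282, -0.00453303,  0.02706307]), 'finger_force': 0.0, 'finger_gap': 0.09297705446158343}
```

View pics/top0.png

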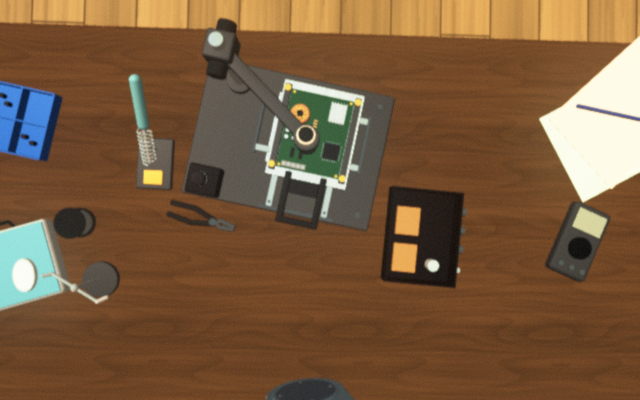

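View pics/scene0.png

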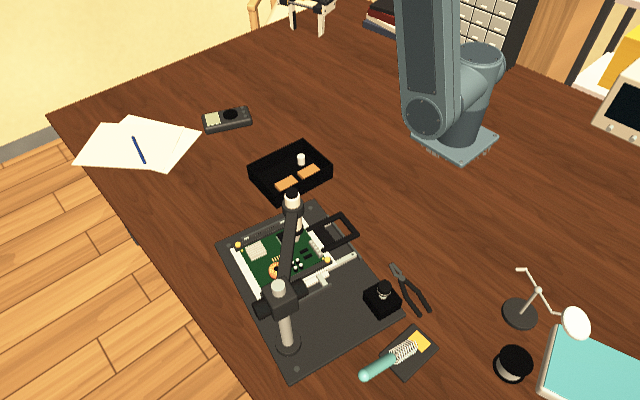

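Top view: tube top at about (306,135), knob about (204,178), loop about (299,203), processor (330,151), choke (301,113); the iron is to the left, the pliers at (200,215) and the enclosure at (425,238). I'll zoom in and measure.

```bash
python3 - <<'E'
from h import *
c=cam("top"); im=c[0]
cr=cv2.resize(im[60:240,170:405],None,fx=3.3,fy=3.3,interpolation=cv2.INTER_CUBIC)
cv2.imwrite("pics/topcrop.png",np.clip(cr.astype(float)*1.8,0,255).astype(np.uint8))
s=cam("scene")
cr=cv2.resize(s[0][180:390,205:445],None,fx=2.8,fy=2.8,interpolation=cv2.INTER_CUBIC)
cv2.imwrite("pics/scenecrop.png",np.clip(cr.astype(float)*1.6,0,255).astype(np.uint8))
for n,uv,z in [("cornTR",(394,97),.014),("cornBR",(367,230),.014),("cornBL",(185,192),.014),("tube",(306,135),.265),("knob",(204,178),.097),("loop",(299,203),.057),("proc",(330,151),.066),("choke",(301,113),.076)]: print(n,ray(c,uv,z).round(4))
E
```

```text
cornTR [ 0.8052 -0.1508  0.014 ]
cornBR [ 0.5144 -0.097   0.014 ]
cornBL [0.5885 0.2952 0.014 ]
tube [0.6769 0.0326 0.265 ]
knob [0.6141 0.2355 0.097 ]
loop [0.5693 0.0495 0.057 ]
proc [ 0.6772 -0.0121  0.066 ]
choke [0.7519 0.0486 0.076 ]
```

View pics/topcrop.png

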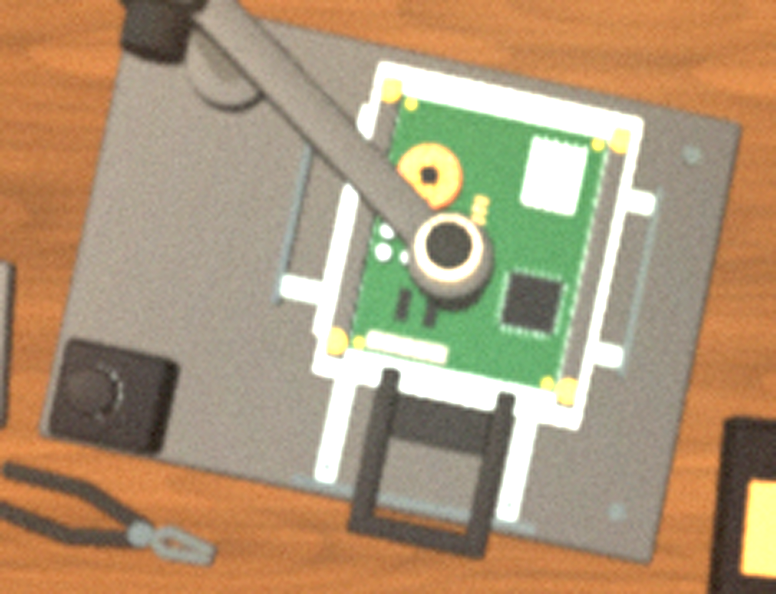

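View pics/scenecrop.png

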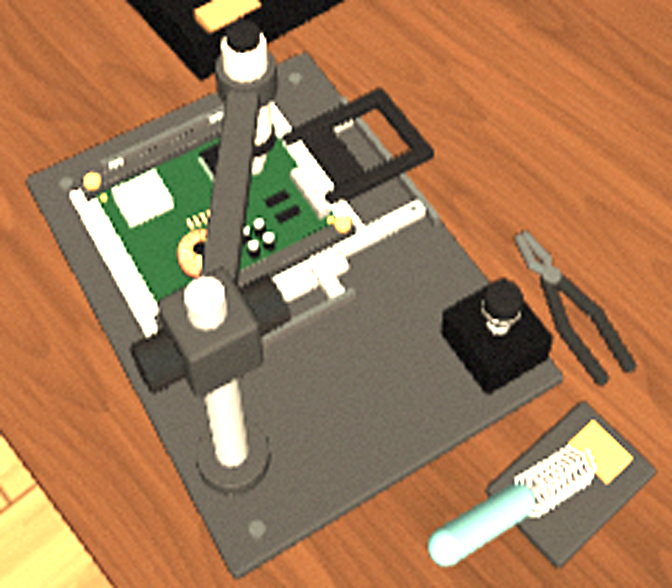

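Crop pixels: stage corners (742,123), (652,562), (42,435), tube top (449,247), knob top (92,390), choke (428,175), processor (531,302), loop front corners (348,530) and (486,557). In the scene crop the knob top is at (502,297).

```bash
python3 - <<'E'
from h import *
from scipy.optimize import least_squares
c=cam("top"); s=cam("scene")
T=lambda p:(p[0]/3.3+170-.35,p[1]/3.3+60-.35)
S=lambda p:(p[0]/2.8+205-.3,p[1]/2.8+180-.3)
obs=[(c,T((742,123)),(.15,-.205),.014),(c,T((652,562)),(-.15,-.205),.014),(c,T((42,435)),(-.15,.205),.014),(c,T((449,247)),(0,0),.265),(c,T((92,390)),(-.105,.2),.097),(s,S((502,297)),(-.105,.2),.097),(s,S((28,180)),(.15,-.205),.014),(s,S((237,577)),(.15,.205),.014),(s,S((246,37)),(0,0),.265)]
W=np.array([ray(k,u,z)[:2] for k,u,_,z in obs]); L=np.array([o[2] for o in obs])
R2=lambda a:np.array([[np.cos(a),-np.sin(a)],[np.sin(a),np.cos(a)]])
f=lambda x:((L@R2(x[2]).T+x[:2])-W).ravel()
o=least_squares(f,[.677,.033,-.2],loss="soft_l1",f_scale=.003); print(o.x.round(4)); print((f(o.x).reshape(-1,2)*1000).round(1))
x=o.x; st=lambda w:((w[:2]-x[:2])@R2(x[2])*1000).round(1)
for n,u,z in [("proc",T((531,302)),.066),("choke",T((428,175)),.076),("lf1",T((348,530)),.057),("lf2",T((486,557)),.057)]: print(n,st(ray(c,u,z)))
print("knob top",W[4],W[5],R2(x[2])@L[4]+x[:2])
E
```

```text
[ 0.69    0.0696 -0.156 ]
[[  0.9  -4.4]
 [ -4.5 -12.1]
 [-15.8  -5.3]
 [ 12.3  36.5]
 [  3.2  35.4]
 [ -0.1  34.2]
 [ -0.3  -9. ]
 [-12.4  -1.2]
 [  8.1  30.6]]
proc [ -0.1 -83.9]
choke [64.4 -7.7]
lf1 [-159.7    3.5]
lf2 [-161.3  -84.2]
knob top [0.61416106 0.24809946] [0.61747291 0.2492939 ] [0.61735737 0.28349129]
```

```bash
cat >> h.py <<'E'
T=lambda p:(p[0]/3.3+170-.35,p[1]/3.3+60-.35)
S=lambda p:(p[0]/2.8+205-.3,p[1]/2.8+180-.3)
R2=lambda a:np.array([[np.cos(a),-np.sin(a)],[np.sin(a),np.cos(a)]])
E
python3 - <<'E'
from h import *
from scipy.optimize import least_squares
c=cam("top"); s=cam("scene")
obs=[(c,T((742,123)),(.15,-.205),.014,1),(c,T((652,562)),(-.15,-.205),.014,1),(c,T((42,435)),(-.15,.205),.014,1),(c,T((449,247)),(0,0),.265,0),(c,T((92,390)),(-.105,.2),.097,0),(s,S((502,297)),(-.105,.2),.097,0),(s,S((28,180)),(.15,-.205),.014,1),(s,S((237,577)),(.15,.205),.014,1),(s,S((246,37)),(0,0),.265,0)]
W=np.array([ray(o[0],o[1],o[3])[:2] for o in obs]); L=np.array([o[2] for o in obs]); m=np.array([o[4] for o in obs])[:,None]
f=lambda x:(((L+m*x[3:])@R2(x[2]).T+x[:2])-W).ravel()
o=least_squares(f,[.677,.033,-.2,0,0],loss="soft_l1",f_scale=.003); x=o.x; print(x.round(4)); print((f(x).reshape(-1,2)*1000).round(1))
st=lambda w:((w[:2]-x[:2])@R2(x[2])*1000).round(1)
for n,u,z in [("proc",T((531,302)),.066),("choke",T((428,175)),.076),("lf1",T((348,530)),.057),("lf2",T((486,557)),.057)]: print(n,st(ray(c,u,z)))
print("knob",R2(x[2])@L[4]+x[:2])
E
```

```text
[ 0.681   0.0338 -0.1855  0.0085  0.0451]
[[ 1.9 -0.7]
 [-2.   0.3]
 [-1.4  5. ]
 [ 3.4  0.7]
 [ 0.6  1.7]
 [-2.7  0.5]
 [ 0.7 -5.4]
 [ 0.6  0.4]
 [-0.8 -5.2]]
proc [  4.6 -47. ]
choke [66.8 31. ]
lf1 [-157.6   35.6]
lf2 [-156.6  -52.1]
knob [0.61473783 0.24976   ]
```

step_arm(
  motion=[
    [[0.9,-0.63,0,0,0,-0.342],[0.9,-0.63,0,0,0,-0.342],[0.9,-0.63,0,0,0,-0.342],[0.9,-0.63,0,0,0,-0.342],[0.9,-0.63,0,0,0,-0.342],[0.9,-0.63,0,0,0,-0.342],[0.9,-0.63,0,0,0,-0.342]],
  ],
  claw=0.7,
)

```text
time_s: 1.27
tcp_pos: [0.2659, -0.3937, 0.2437]
tool_rot: [2.424, 1.999, -0.0]
force: [-0.3, -1.0, -0.1]
finger_gap: 0.065
finger_force: 0.0
```

```bash
cat >> h.py <<'E'
def to(p):
    """shift to world point p in tool axes, normalised"""
    q=r.sense(); M=cv2.Rodrigues(np.array(q["tool_rot"]))[0]
    print("t",q["time_s"],"tcp",np.round(q["tcp_pos"],4),"yaxis",round(float(np.arctan2(M[1,1],M[0,1])),4),"F",np.round(q["force"],2),"gap",round(q["finger_gap"],4))
    return (M.T@(np.array(p)-q["tcp_pos"])/.15).round(3)
E
python3 -c "
from h import *
print(to((.615,.249,.16)))"
```

```text
t 1.275 tcp [ 0.2659 -0.3937  0.2437] yaxis -0.1917 F [-0.27 -0.97 -0.12] gap 0.065
[4.65  1.468 0.558]
```

step_arm(
  motion=[
    [[0.4,0.0,0,0,0,0],[0.8,0.1,0,0,0,0],[1,0.2,0,0,0,0],[1,0.2,0,0,0,0]],
  ],
)

```text
time_s: 1.78
tcp_pos: [0.3245, -0.2505, 0.2439]
tool_rot: [2.422, 2.001, 0.0]
force: [-0.1, -0.1, 0.8]
finger_gap: 0.065
finger_force: 0.0
```

step_arm(
  motion=[
    [[0.4,0.0,0,0,0,0],[0.8,0.1,0,0,0,0],[1,0.2,0,0,0,0]],
  ],
)

```text
time_s: 2.15
tcp_pos: [0.3819, -0.1094, 0.2439]
tool_rot: [2.424, 1.997, 0.0]
force: [-0.8, 0.3, -0.2]
finger_gap: 0.0652
finger_force: 0.0
```

step_arm(
  motion=[
    [[0.4,0.0,0,0,0,0],[0.8,0.1,0,0,0,0],[1,0.2,0,0,0,0]],
  ],
)

```text
time_s: 2.52
tcp_pos: [0.4403, 0.0325, 0.2438]
tool_rot: [2.423, 1.999, 0.001]
force: [0.7, -0.8, -1.1]
finger_gap: 0.0653
finger_force: 0.0
```

step_arm(
  motion=[
    [[0.4,0.2,0,0,0,0],[0.8,0.4,0,0,0,0],[1,0.5,0,0,0,0],[1,0.5,0,0,0,0],[1,0.5,0,0,0,0]],
  ],
)

```text
time_s: 3.15
tcp_pos: [0.5414, 0.1629, 0.2431]
tool_rot: [-2.424, -1.998, 0.003]
force: [-0.0, -1.8, 0.1]
finger_gap: 0.0652
finger_force: 0.0
```

```bash
python3 -c "
from h import *
print(to((.615,.249,.16)))
c=cam('wrist');cv2.imwrite('pics/w1.png',c[0]);print(proj(c,(.6147,.2492,.097)),proj(c,(.678,.033,.1)))"
```

```text
t 3.15 tcp [0.5414 0.1629 0.2431] yaxis -0.1921 F [-0.04 -1.77  0.07] gap 0.0652
[0.658 0.373 0.553]
[384.12644369  76.43750718] [481.99315902 296.91200596]
```

View pics/w1.png

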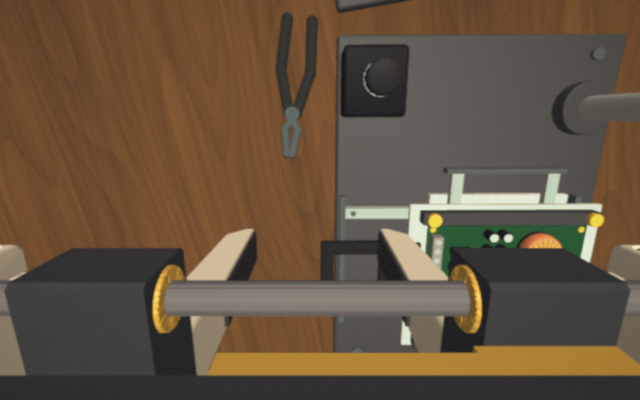

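Knob seen at (383,77), predicted (384,76): the calibration and estimate agree. Now I move over it and descend.

step_arm(
  motion=[
    [[0.3,0.17,0.1,0,0,0],[0.6,0.34,0.25,0,0,0],[0.658,0.373,0.55,0,0,0],[0.658,0.373,0.55,0,0,0],[0.658,0.373,0.55,0,0,0]],
  ],
)

```text
time_s: 3.82
tcp_pos: [0.6155, 0.2491, 0.1628]
tool_rot: [2.424, 1.998, 0.001]
force: [0.4, -0.5, 0.7]
finger_gap: 0.0652
finger_force: 0.0
```

step_arm(
  motion=[
    [[0,0,0.25,0,0,0],[0,0,0.46,0,0,0],[0,0,0.46,0,0,0],[0,0,0.46,0,0,0]],
  ],
)

```text
time_s: 4.32
tcp_pos: [0.6167, 0.2502, 0.0952]
tool_rot: [2.422, 1.998, 0.006]
force: [-0.0, 0.0, 0.2]
finger_gap: 0.0651
finger_force: 0.0
```

```bash
python3 -c "
from h import *
print(to((.615,.249,.09)))"
```

```text
t 4.325 tcp [0.6167 0.2502 0.0952] yaxis -0.1913 F [-0.01  0.01  0.17] gap 0.0651
[-0.01  -0.01   0.035]
```

Close, let the fingers settle, then pull up 19 mm (0.125).

step_arm(
  motion=[
    [[-0.01,-0.01,0.02,0,0,0],[-0.01,-0.01,0.02,0,0,0],[-0.01,-0.01,0.02,0,0,0],[-0.01,-0.01,0.02,0,0,0],[-0.01,-0.01,0.02,0,0,0]],
  ],
  claw=0.15,
  grip_force=35,
)

```text
time_s: 4.95
tcp_pos: [0.6145, 0.2492, 0.0895]
tool_rot: [2.422, 1.999, 0.003]
force: [3.8, -0.4, 0.3]
finger_gap: 0.0291
finger_force: 35.0
```

step_arm(
  motion=[
    [[0,0,-0.04,0,0,0],[0,0,-0.08,0,0,0],[0,0,-0.12,0,0,0],[0,0,-0.12,0,0,0],[0,0,-0.12,0,0,0]],
  ],
)

```text
time_s: 5.58
tcp_pos: [0.6144, 0.2491, 0.1047]
tool_rot: [2.423, 1.999, 0.001]
force: [10.6, 1.1, -15.6]
finger_gap: 0.0293
finger_force: 35.0
```

step_arm(
  motion=[
    [[0,0,0.02,0,0,0],[0,0,0.02,0,0,0],[0,0,0.02,0,0,0]],
  ],
  claw=0.7,
)

```text
time_s: 5.95
tcp_pos: [0.613, 0.2494, 0.1045]
tool_rot: [-2.422, -2.0, 0.001]
force: [-0.7, 0.2, 0.2]
finger_gap: 0.0548
finger_force: 0.0
```

step_arm(
  motion=[
    [[0,0,-0.3,0,0,0],[0,0,-0.5,0,0,0],[-0.3,-0.15,-0.5,0,0,0],[-0.7,-0.3,-0.5,0,0,0],[-0.9,-0.3,-0.5,0,0,0],[-0.9,-0.3,-0.5,0,0,0]],
  ],
)

```text
time_s: 6.7
tcp_pos: [0.5432, 0.1236, 0.18]
tool_rot: [2.425, 1.996, 0.001]
force: [-0.1, 0.6, -0.0]
finger_gap: 0.0652
finger_force: 0.0
```

```bash
python3 -c "
from h import *
print(to((.532,.0535,.12)))
c=cam('wrist');cv2.imwrite('pics/w2.png',c[0]);print(proj(c,(.532,.0535,.057)),proj(c,(.678,.033,.1)), proj(c,(.6147,.2492,.112)))"
```

```text
t 6.7 tcp [0.5432 0.1236 0.18  ] yaxis -0.1934 F [-0.11  0.6  -0.01] gap 0.0652
[-0.473  0.017  0.4  ]
[319.22932102 278.40175018] [516.79144958 296.1573721 ] [398.013565  -11.1823289]
```

View pics/w2.png

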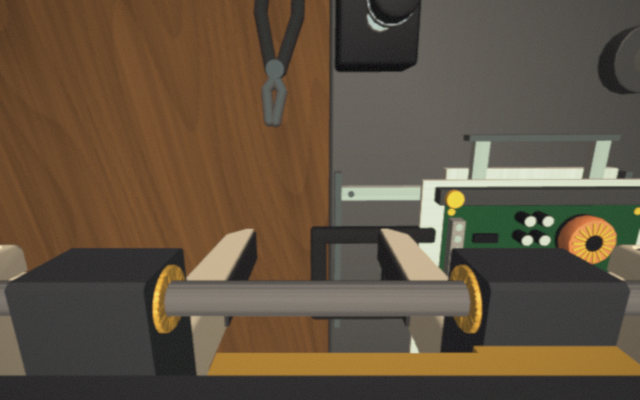

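Knob is visibly up. The front bar is centred at column 319, as predicted. Now I descend on the bar with a smaller opening.

step_arm(
  motion=[
    [[-0.25,0.01,0.1,0,0,0],[-0.45,0.02,0.3,0,0,0],[-0.45,0.02,0.4,0,0,0],[-0.45,0.02,0.6,0,0,0],[-0.45,0.02,0.81,0,0,0],[-0.45,0.02,0.81,0,0,0],[-0.45,0.02,0.81,0,0,0]],
  ],
  claw=0.5,
)

```text
time_s: 7.62
tcp_pos: [0.5349, 0.0594, 0.0586]
tool_rot: [2.421, 2.001, 0.002]
force: [-0.2, -0.2, -0.4]
finger_gap: 0.047
finger_force: 0.0
```

step_arm(
  motion=[
    [[0,0,0,0,0,0],[0,0,0,0,0,0],[0,0,0,0,0,0],[0,0,0,0,0,0]],
  ],
  claw=0.0,
  grip_force=25,
)

```text
time_s: 8.12
tcp_pos: [0.5336, 0.0584, 0.0579]
tool_rot: [-2.423, -2.0, 0.0]
force: [-0.8, -0.2, 2.8]
finger_gap: 0.0136
finger_force: 25.0
```

```bash
python3 - <<'E'
from h import *
print(to((.532,.0535,.058)))
c=cam("top"); cv2.imwrite("pics/top2.png",cv2.resize(c[0][60:240,170:405],None,fx=3.3,fy=3.3,interpolation=cv2.INTER_CUBIC))
E
```

```text
t 8.125 tcp [0.5336 0.0584 0.0579] yaxis -0.1907 F [-0.79 -0.18  2.8 ] gap 0.0136
[-0.034 -0.004 -0.001]
```

step_arm(
  motion=[
    [[0.04,-0.01,0,0,0,0],[0.1,-0.02,0,0,0,0],[0.16,-0.04,0,0,0,0],[0.22,-0.04,0,0,0,0],[0.28,-0.04,0,0,0,0],[0.31,-0.04,0,0,0,0],[0.31,-0.04,0,0,0,0],[0.31,-0.04,0,0,0,0]],
  ],
)

```text
time_s: 9.18
tcp_pos: [0.5366, 0.1063, 0.0578]
tool_rot: [-2.422, -2.0, -0.001]
force: [-0.1, 1.5, 4.9]
finger_gap: 0.0135
finger_force: 25.0
```

```bash
python3 - <<'E'
from h import *
c=cam("top"); s=cam("scene")
a=cv2.resize(c[0][90:210,240:370],None,fx=4,fy=4,interpolation=cv2.INTER_CUBIC)
b=cv2.resize(s[0][180:300,220:350],None,fx=4,fy=4,interpolation=cv2.INTER_CUBIC)[:480]
v=np.hstack([a,b])[:, :1040]; v=cv2.resize(v,(800,369))
cv2.imwrite("pics/both.png",np.clip(v*1.8,0,255).astype(np.uint8))
E
```

```text
(no output)
```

View pics/both.png

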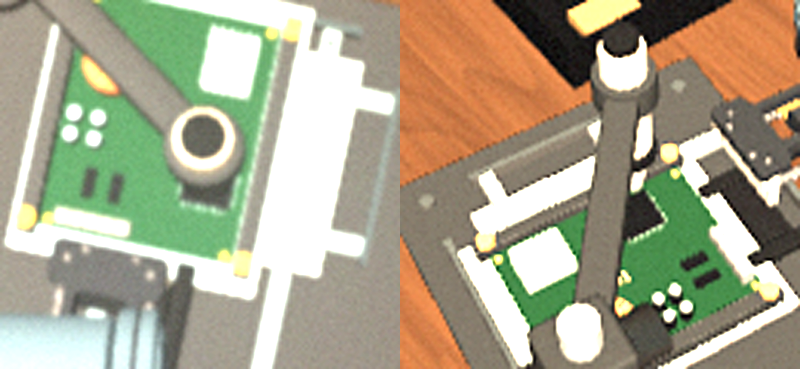

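```bash
python3 - <<'E'
from h import *
c=cam("top"); s=cam("scene"); k=3.077
A=lambda x,y:(x/k+240-.37,y/k+90-.37)
B=lambda x,y:((x-400)/k+220-.37,y/k+180-.37)
Rt=R2(-.189)
n0=ray(c,A(204,141),.265); print("nose from tube top",n0)
print("choke-like capacitors etc; white sq chip top/scn",ray(c,A(229,63),.064),ray(s,B(543,259),.064))
print("screw corners top", [ray(c,A(*p),.073)[:2].round(4) for p in((292,30),(243,263),(27,216))])
print("screw corners scene",[ray(s,B(*p),.073)[:2].round(4) for p in((486,241),(670,153),(769,290))])
print("nose scene tip",ray(s,B(637,188),.1), "tube top scn",ray(s,B(624,34),.265))
for P in((.678,.033),(.681,.0338)):
  p3=np.array([*P,.1]); print(P,"nose proj top",(proj(c,p3)-[240,90])*k,"scn",(proj(s,p3)-[220,180])*k+[400,0])
  for q in((17,17),(17,-17),(-17,17),(-17,-17)):
    w=np.array([*(np.array(P)+Rt@np.array(q)/1000),.064]); print("  corner",q,((proj(c,w)-[240,90])*k).round(0),((proj(s,w)-[220,180])*k+[400,0]).round(0))
E
```

```text
nose from tube top [0.67612773 0.03273544 0.265     ]
choke-like capacitors etc; white sq chip top/scn [0.76106699 0.02236671 0.064     ] [0.75999073 0.01846089 0.064     ]
screw corners top [array([ 0.7823, -0.0191]), array([0.6266, 0.0103]), array([0.6544, 0.1531])]
screw corners scene [array([ 0.785 , -0.0178]), array([0.6285, 0.0119]), array([0.6566, 0.1552])]
nose scene tip [0.68104009 0.03674106 0.1       ] tube top scn [0.67820103 0.03412943 0.265     ]
(0.678, 0.033) nose proj top [208.35051729 178.08268791] scn [635.80623701 181.64576951]
  corner (17, 17) [190. 155.] [630. 235.]
  corner (17, -17) [240. 166.] [609. 203.]
  corner (-17, 17) [179. 205.] [668. 215.]
  corner (-17, -17) [229. 215.] [647. 185.]
(0.681, 0.0338) nose proj top [207.20171356 173.39653016] scn [633.40072974 184.46560244]
  corner (17, 17) [189. 151.] [627. 237.]
  corner (17, -17) [238. 161.] [606. 206.]
  corner (-17, 17) [178. 200.] [666. 218.]
  corner (-17, -17) [228. 211.] [645. 187.]
```

The processor is about 3 mm too far in +x (estimates 2–5 mm). I correct it and hold for over a second.

step_arm(
  motion=[
    [[0,-0.01,0,0,0,0],[0,-0.02,0,0,0,0],[0,-0.02,0,0,0,0],[0,-0.02,0,0,0,0],[0,-0.02,0,0,0,0],[0,-0.02,0,0,0,0],[0,-0.02,0,0,0,0],[0,-0.02,0,0,0,0],[0,-0.02,0,0,0,0],[0,-0.02,0,0,0,0],[0,-0.02,0,0,0,0],[0,-0.02,0,0,0,0]],
  ],
)

```text
time_s: 10.88
tcp_pos: [0.5339, 0.1058, 0.0578]
tool_rot: [2.423, 2.0, 0.0]
force: [1.3, 2.3, 5.6]
finger_gap: 0.0138
finger_force: 25.0
```

```bash
python3 - <<'E'
from h import *
to((0,0,0)); c=cam("top"); s=cam("scene")
a=cv2.resize(c[0][110:185,270:350],None,fx=5,fy=5,interpolation=cv2.INTER_CUBIC)
b=cv2.resize(s[0][180:255,255:335],None,fx=5,fy=5,interpolation=cv2.INTER_CUBIC)
cv2.imwrite("pics/proc.png",np.clip(np.hstack([a,b])*1.9,0,255).astype(np.uint8))
E
```

```text
t 10.875 tcp [0.5339 0.1058 0.0578] yaxis -0.1907 F [1.29 2.3  5.62] gap 0.0138
```

View pics/proc.png

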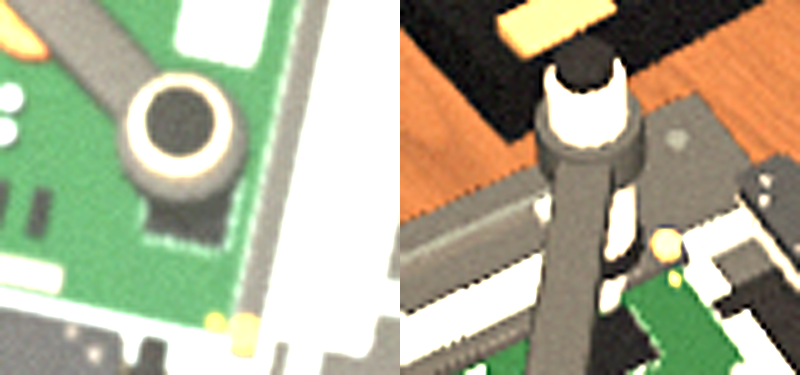

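```bash
python3 - <<'E'
from h import *
c=cam("top"); s=cam("scene"); Rt=R2(-.191)
A=lambda x,y:(x/5+270-.4,y/5+110-.4)
B=lambda x,y:((x-400)/5+255-.4,y/5+180-.4)
print("nose scn",ray(s,B(612,308),.1)[:2]); print("nose top",ray(c,A(180,122),.265)[:2],"scene cap",ray(s,B(586,60),.265)[:2])
cs=ray(s,B(657,354),.064)[:2]; print("proc scn",cs-Rt@[-.017,.017])
c1=ray(c,A(149,236),.064)[:2];c2=ray(c,A(225,247),.064)[:2];print("proc top",c1-Rt@[-.017,.017],c2-Rt@[-.017,-.017])
print("screw",ray(c,A(244,335),.073)[:2],ray(s,B(666,245),.073)[:2])
E
```

```text
nose scn [0.68129871 0.03830543]
nose top [0.67847694 0.03331611] scene cap [0.68072016 0.03522938]
proc scn [0.68085912 0.03190564]
proc top [0.67748398 0.03051736] [0.68014231 0.03263196]
screw [0.62355143 0.0106518 ] [0.62627206 0.01086413]
```

step_arm(
  motion=[
    [[0.013,0,0,0,0,0],[0.013,0,0,0,0,0],[0.013,0,0,0,0,0],[0.013,0,0,0,0,0],[0.013,0,0,0,0,0],[0.013,0,0,0,0,0],[0.013,0,0,0,0,0],[0.013,0,0,0,0,0]],
  ],
)

```text
time_s: 12.08
tcp_pos: [0.5342, 0.1073, 0.0578]
tool_rot: [2.422, 2.0, -0.001]
force: [0.8, -0.1, 5.9]
finger_gap: 0.0132
finger_force: 25.0
```

step_arm(
  motion=[
    [[-0.05,-0.04,0,0,0,0],[-0.1,-0.08,0,0,0,0],[-0.16,-0.13,0,0,0,0],[-0.22,-0.18,0,0,0,0],[-0.28,-0.23,0,0,0,0],[-0.34,-0.28,0,0,0,0],[-0.4,-0.33,0,0,0,0],[-0.46,-0.38,0,0,0,0],[-0.52,-0.413,0,0,0,0],[-0.52,-0.413,0,0,0,0],[-0.52,-0.413,0,0,0,0],[-0.52,-0.413,0,0,0,0],[-0.52,-0.413,0,0,0,0],[-0.52,-0.413,0,0,0,0],[-0.52,-0.413,0,0,0,0],[-0.52,-0.413,0,0,0,0],[-0.52,-0.413,0,0,0,0],[-0.52,-0.413,0,0,0,0]],
  ],
)

```text
time_s: 14.32
tcp_pos: [0.4569, 0.0422, 0.0577]
tool_rot: [-2.422, -2.0, 0.003]
force: [-2.0, -1.3, 9.7]
finger_gap: 0.0136
finger_force: 25.0
```

```bash
python3 - <<'E'
from h import *
to((0,0,0)); c=cam("top"); s=cam("scene")
a=cv2.resize(c[0][95:190,265:365],None,fx=4,fy=4,interpolation=cv2.INTER_CUBIC)
b=cv2.resize(s[0][180:275,250:350],None,fx=4,fy=4,interpolation=cv2.INTER_CUBIC)
cv2.imwrite("pics/choke.png",np.clip(np.hstack([a,b])*1.7,0,255).astype(np.uint8))
E
```

```text
t 14.325 tcp [0.4569 0.0422 0.0577] yaxis -0.1904 F [-2.02 -1.32  9.66] gap 0.0136
```

View pics/choke.png

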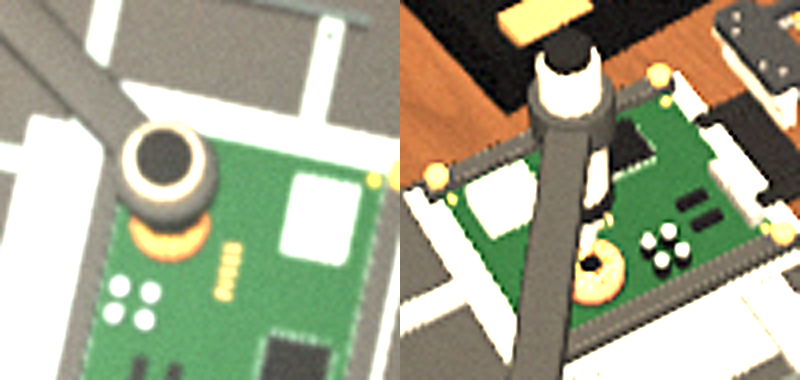

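```bash
python3 - <<'E'
from h import *
c=cam("top"); s=cam("scene"); Rt=R2(-.191)
A=lambda x,y:(x/4+265-.4,y/4+95-.4)
B=lambda x,y:((x-400)/4+250-.4,y/4+180-.4)
print("nose scn",ray(s,B(590,248),.1)[:2]); print("nose top",ray(c,A(163,157),.265)[:2],"cap scn",ray(s,B(569,45),.265)[:2])
print("choke scn hole",ray(s,B(590,264),.074)[:2]," from right edge",ray(s,B(626,270),.07)[:2])
e=ray(c,A(170,263),.068)[:2]; print("choke top x from lower edge",e+[.020,0],"y from mid", ray(c,A(170,235),.07)[:2])
for P in((.679,.0335),(.6785,.0365)):
  for n,C in(("top",c),("scn",s)):
    th=np.linspace(0,2*np.pi,60); q=np.array([proj(C,(P[0]+.02*np.cos(t),P[1]+.02*np.sin(t),.07)) for t in th]); o=[265,95] if n=="top" else [250,180]
    q=(q-o)*4+([400,0] if n=="scn" else [0,0]); print(P,n,"exp bbox",q.min(0).round(),q.max(0).round())
for n,p,z in(("scr",(395,178),.073),): print(ray(c,A(*p),z)[:2])
print([ray(s,B(*p),.073)[:2].round(4) for p in((437,176),(658,75),(784,231))])
E
```

```text
nose scn [0.68184901 0.03933035]
nose top [0.67871054 0.03372565] cap scn [0.67935291 0.0337086 ]
choke scn hole [0.67829985 0.03285682]  from right edge [0.66363765 0.04812444]
choke top x from lower edge [0.67666292 0.03440954] y from mid [0.6707646  0.03466368]
(0.679, 0.0335) top exp bbox [132. 178.] [210. 256.]
(0.679, 0.0335) scn exp bbox [555. 240.] [622. 296.]
(0.6785, 0.0365) top exp bbox [126. 179.] [204. 257.]
(0.6785, 0.0365) scn exp bbox [559. 243.] [626. 299.]
[ 0.70231719 -0.079609  ]
[array([ 0.7058, -0.0822]), array([ 0.5498, -0.0533]), array([0.5764, 0.0916])]
```

Choke measured at about (0.678, 0.034) and the nose at (0.679, 0.034), so it is centred and has been held for about 1 s. I hold a bit longer, release and rise.

step_arm(
  motion=[
    [[0,0,0,0,0,0],[0,0,0,0,0,0],[0,0,0,0,0,0],[0,0,0,0,0,0]],
  ],
)

```text
time_s: 15.02
tcp_pos: [0.4569, 0.0422, 0.0577]
tool_rot: [-2.422, -2.0, 0.003]
force: [-0.4, -0.9, 9.5]
finger_gap: 0.014
finger_force: 25.0
```

step_arm(
  motion=[
    [[0,0,0,0,0,0],[0,0,0,0,0,0],[0,0,0,0,0,0],[0,0,-0.1,0,0,0],[0,0,-0.4,0,0,0],[0,0,-0.75,0,0,0],[0,0,-0.75,0,0,0]],
  ],
  claw=0.45,
)

```text
time_s: 15.9
tcp_pos: [0.4611, 0.0425, 0.1738]
tool_rot: [2.418, 1.997, 0.008]
force: [0.2, -0.6, -1.0]
finger_gap: 0.0417
finger_force: 0.0
```

step_arm(
  motion=[
    [[0.3,0.15,0,0,0,0],[0.6,0.3,0,0,0,0],[0.9,0.45,0,0,0,0],[0.9,0.45,0,0,0,0]],
  ],
  claw=0.0,
)

```text
time_s: 16.4
tcp_pos: [0.551, 0.1648, 0.1681]
tool_rot: [-2.418, -2.003, 0.002]
force: [-1.4, -0.2, -0.1]
finger_gap: 0.0065
finger_force: 0.0
```

```bash
python3 -c "
from h import *
print(to((.6147,.2492,.150)))
c=cam('scene');cv2.imwrite('pics/s3.png',c[0])
print([ (proj(c,(.6797,.0359,.076)))])
s=c;B=lambda x,y:((x-400)/4+250-.4,y/4+180-.4)
y=cv2.inRange(cv2.cvtColor(c[0],cv2.COLOR_BGR2HSV),(20,110,90),(35,255,255))
n,_,st,ce=cv2.connectedComponentsWithStats(y)
print([(ce[i].round(1),st[i,4]) for i in range(1,n) if st[i,4]>5])
print([np.round(B(*p),1) for p in((437,176),(658,75),(784,231))])"
```

```text
t 16.4 tcp [0.551  0.1648 0.1681] yaxis -0.1875 F [-1.42 -0.25 -0.14] gap 0.0065
[0.632 0.313 0.12 ]
[array([297.42173049, 246.22318975])]
[(array([251.7,   2.8]), np.int32(44)), (array([633.7,  33.6]), np.int32(159)), (array([616.4,  65.5]), np.int32(618)), (array([629.7,  42.2]), np.int32(6)), (array([377.4, 195.2]), np.int32(8)), (array([314.2, 198.3]), np.int32(19)), (array([315.9, 204.9]), np.int32(8)), (array([258.7, 223.5]), np.int32(20)), (array([344.2, 237.1]), np.int32(29)), (array([301.7, 245.6]), np.int32(25)), (array([296.8, 248.7]), np.int32(6)), (array([419.5, 340.5]), np.int32(220))]
[array([258.8, 223.6]), array([314.1, 198.4]), array([345.6, 237.4])]
```

The board didn't move on release (screws at the same pixels). Next I go over the knob and push it in.

step_arm(
  motion=[
    [[0.3,0.15,0,0,0,0],[0.6,0.3,0,0,0,0],[0.632,0.313,0.1,0,0,0],[0.632,0.313,0.12,0,0,0],[0.632,0.313,0.12,0,0,0]],
  ],
)

```text
time_s: 17.08
tcp_pos: [0.6132, 0.2452, 0.1513]
tool_rot: [-2.423, -1.998, 0.004]
force: [-0.5, -0.7, -1.1]
finger_gap: 0.0006
finger_force: 0.0
```

step_arm(
  motion=[
    [[0,0,0.06,0,0,0],[0,0,0.12,0,0,0],[0,0,0.16,0,0,0],[0,0,0.19,0,0,0],[0,0,0.2,0,0,0],[0,0,0.2,0,0,0],[0,0,0.2,0,0,0]],
  ],
)

```text
time_s: 17.95
tcp_pos: [0.6142, 0.2468, 0.1223]
tool_rot: [-2.422, -2.0, 0.001]
force: [-2.1, -1.8, 2.5]
finger_gap: 0.0003
finger_force: 1.7
```

step_arm(
  motion=[
    [[0,0,0.01,0,0,0],[0,0,0.017,0,0,0],[0,0,0.017,0,0,0]],
  ],
)

```text
time_s: 18.32
tcp_pos: [0.6143, 0.2469, 0.1222]
tool_rot: [2.422, 2.0, 0.001]
force: [-7.0, -1.8, 16.1]
finger_gap: 0.0004
finger_force: 7.8
```

step_arm(
  motion=[
    [[0,0,-0.2,0,0,0],[0,0,-0.5,0,0,0],[-0.3,-0.2,-0.5,0,0,0],[-0.6,-0.4,-0.5,0,0,0],[-0.8,-0.5,-0.5,0,0,0],[-0.8,-0.5,-0.5,0,0,0],[-0.8,-0.5,-0.5,0,0,0]],
  ],
)

```text
time_s: 19.2
tcp_pos: [0.519, 0.1435, 0.1949]
tool_rot: [2.423, 1.999, 0.002]
force: [-0.3, -0.2, -0.2]
finger_gap: 0.0001
finger_force: 0.0
```

```bash
python3 - <<'E'
from h import *
to((0,0,0)); c=cam("wrist"); s=cam("scene")
print(proj(c,(.6147,.2492,.097)),proj(c,(.6147,.2492,.112)), proj(s,(.6147,.2492,.097))-[355,250],proj(s,(.6147,.2492,.112))-[355,250])
a=cv2.resize(s[0][250:325,355:435],None,fx=5,fy=5,interpolation=cv2.INTER_CUBIC)
b=cv2.resize(s[0][180:275,250:350],None,fx=4,fy=4,interpolation=cv2.INTER_CUBIC)[:375]
cv2.imwrite("pics/end.png",np.clip(np.hstack([a,b])*1.9,0,255).astype(np.uint8))
E
```

```text
t 19.2 tcp [0.519  0.1435 0.1949] yaxis -0.191 F [-0.27 -0.19 -0.21] gap 0.0001
[427.65419312  31.38046159] [435.63963762  25.3864975 ] [29.84463964 34.96683185] [30.61556077 31.32009061]
```

View pics/end.png

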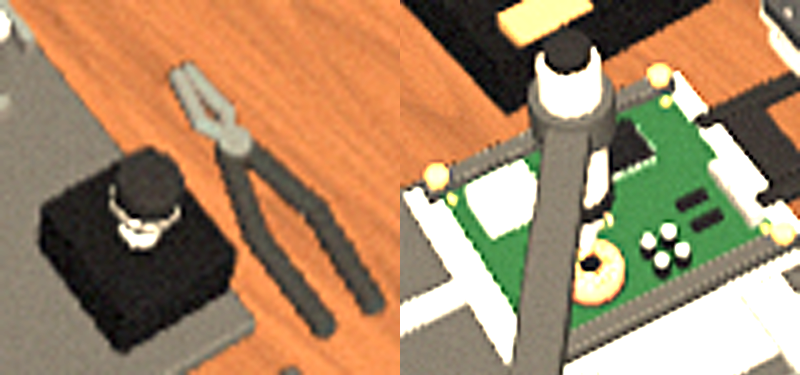

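The knob top sits at (148,176) and the prediction for pushed in is (149,175). The choke is still under the nose and the arm is clear, so I hand the job in.

```bash
python3 -c "
from station import r
print(r.close_job())"
```

```text
the job is handed in; nothing more can be done
None
```

I handed the job in at about 19 s: light on, processor then choke each held about a second under the nose, knob pushed back in and choke left within about 3 mm of centre by my camera measurements. The hand-in gave no verdict.

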